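Put the dried chopping boards away in the board rack

TASK

Put the two chopping boards from the drainer away in the wooden rack, each standing upright on its long edge: the thick board in the wide slot, the thin board in the narrow slot on the rack's other side. Slide each one fully back under the rack's deck until it meets the back panel, and let go. Leave the steel tray in the middle slot, the jars on the deck and everything else where they are.

Things in the scene. Friction and masses are not known exactly. Their poses are not given: they have to be found in the camera images.
- rack: fixed wooden rack, 250 mm long (x) x 216 wide (y) x 160 high. Origin: under it, on the counter; +x points from the open front to the 85 mm high back panel, whose inner face is at x = +112 mm. Three slots along x, floor 12 mm above the counter, between solid blocks with tops at 67 mm: wide at y = -64 mm, middle (14 mm, holds the tray) at y = 0, narrow at y = +64 mm. They start at x = -130 mm
- deck_edge (a point): middle of the lower front edge of the rack's deck, 150 mm above the counter, at x = +45 mm of the rack. The deck (10 mm thick, walls under its two ends) covers the rack from here to the back panel; in front of this edge the rack is open from above. Axes as the rack's
- wide_slot (a point): end of the 26 mm wide slot: on its centreline, on the slot's floor, at the inner face of the back panel. Axes as the rack's; the slot runs from here 242 mm towards -x
- narrow_slot (a point): the same point of the 17 mm wide slot. Axes as the rack's
- drainer: fixed white drainer, base 200 (x) x 270 (y) x 8 mm. Origin: on the counter under its centre. Two equal sloping places, about y = -65 and +65 mm, each hold one board, its long side along x, its top leaning 0.4 rad from vertical towards the drainer's -y. A low back rest reaches 46 mm up the leaning face from the board's lower edge; a lip 8 mm high stands along the lower edge on the other side
- thick_board: rectangular wooden chopping board, 190 mm long (its x) x 18 mm thick (y) x 120 mm high (z, up along the board as it leans), about 0.3 kg. Origin: its centre. Starts leaning in either place of the drainer
- thin_board: rectangular wooden chopping board, 150 mm long (its x) x 9 mm thick (y) x 99 mm high (z, up along the board as it leans), about 0.1 kg. Origin: its centre. Starts leaning in the other place of the drainer
- tray: flat steel tray, 150 x 6 x 100 mm, standing on edge in the rack's middle slot; origin at the middle of its lower edge. Leave alone
- tin: closed glass jar, 52 mm across, 75 mm high, on the rack's deck; origin under its centre. Leave alone
- shaker: spice shaker, 44 mm across, 85 mm high, on the rack's deck; origin under its centre. Leave alone
- mug: white mug, 84 mm across, 90 mm high, handle to its +y, on the counter; origin under its centre. Leave alone
- soap: soap bottle, 64 mm across, 170 mm high; origin under its centre. Leave alone
- coffee: coffee jar, 72 mm across, 110 mm high; origin under its centre. Leave alone
- salt: small glass salt shaker, 38 mm across, 70 mm high, on the counter before the robot; origin under its centre. Leave alone
Things that resemble listed ones, but are neither listed nor needed, are in the scene too. Leave any red look-alike of the thick_board alone.

How it is judged:
At the end, for the whole second after the job is handed in: Both boards at rest, each on its long edge on the floor of its own slot (thick: wide, thin: narrow): height within 6 mm, centre within 10 mm of the slot's centreline, within 0.22 rad of upright and 0.12 rad of the slot's direction, rear edge within 10 mm of the back panel (x of thick_board in the frame of wide_slot between -0.105 and -0.089 m and y of thick_board in the frame of wide_slot between -0.01 and 0.01 m and z of thick_board in the frame of wide_slot between 0.054 and 0.066 m and angle between the x axis of each of thick_board, thin_board and the x axis of rack, either way round below 0.12 rad and angle between the z axis of each of thick_board, thin_board and the z axis of rack, either way round below 0.22 rad and linear speed of each of thick_board, thin_board below 0.02 m/s and x of thin_board in the frame of narrow_slot between -0.085 and -0.069 m and y of thin_board in the frame of narrow_slot between -0.01 and 0.01 m and z of thin_board in the frame of narrow_slot between 0.0433 and 0.0553 m); the robot touches nothing.
It fails at once if the mug, soap bottle, coffee jar or salt shaker is moved more than 30 mm (distance of any of mug, soap, coffee, salt from where it was at the start of the episode above 0.03 m).
It fails at once if a jar on the rack's deck is moved more than 30 mm (distance of any of tin, shaker from where it was at the start of the episode above 0.03 m).
It fails at once if the steel tray is moved more than 30 mm (distance of tray from where it was at the start of the episode above 0.03 m).
It also fails if it takes over 72 s, if anything falls off the work surface, if the arm or the gripper's body presses on something with over 40 N, if the wrist force passes 120 N, or if a joint passes its speed limit or range.

ROBOT

A 6-joint arm with a two-finger parallel gripper is mounted at the origin on the work surface. World frame = base frame: x ahead of the robot, y to its left, z up, the work surface at z = 0. Lengths are in m, angles in rad, forces in N, time in s.
With the tool pointing down it reaches from about 0.35 to 0.85 m from the base axis. Payload 8.1 kg.
Tool frame: the origin (TCP) lies on the centre line of the jaws, within the pads' length; the fingertips stand 17 mm ahead of it and the grasp point (between the pads) lies 2 mm behind it; z points along the fingers, y is the line along which they close (so a half turn about z gives the same grasp; the last joint's range is limited). The gripper opens to 93 mm and grips with 3 to 60 N. Pads are 15 mm wide; open, the fingers measure 128 mm over their backs; the gripper's body (75 mm by 188 mm) begins 65 mm behind the grasp point.
Start: joints at [-1.434, 0.13, 1.488, -0, 1.523, -0.085], TCP at [0.132, -0.585, 0.236] pointing down, gripper open.
Joint ranges: [-2.96, 2.96], [-0.89, 2.26], [0.02, 2.5], [-1.34, 4.48], [0, 2.73], [-2.66, 2.66]. Speed limits (rad/s): [2.39, 2.39, 2.79, 3.14, 3.14, 3.14].

INTERFACE

Orientations are given as a rotation vector (axis times angle).
In Python, from plant import telemetry, viewer, order gives the robot as it stands.
- The arm moves only by the tool send_rows, never from a script. Its argument "plan" is a list that holds one entry, the list of rows, each a list of 5 numbers: the closure, from -1 (fully open) to 1 (shut), then the shift along the world's x, y, z normalised to -1 to 1, where 1 is 0.2 m, then the turn about the world's z normalised to -1 to 1, where 1 is 60 degrees. A call has 1 to 20 rows; each row is the pose to reach, as a shift and turn from the pose commanded when the call began; what a row does not reach only later rows make up. A row lasts 1/12 s, in which the tool goes at most 41.7 mm and 7.16 degrees, less where a joint would pass 70% of its speed; a pose out of reach is approached as far as the arm can. A call with a number of a shift or a turn outside -1 to 1 is refused whole. A call with a gripper value outside its range is refused whole. The fingers move at their own pace and stop on an object; "force" is the grip in N (left out, the last holds). Time passes only in rows, so rows that repeat a pose let the fingers close. It gives the time, the measured TCP pose, the force, the opening and the grip force at its end, in the units of the state.
- telemetry.read_state(): the state, without advancing time (a new reading comes with each control period).
- viewer.read_camera(name): name is "scene" or "top" or "wrist"; returns (picture, depth): 400x640x3 uint8, blue, green, red; 400x640 float32, m along the optical axis (not along the pixel's ray), 0 where there is no reading.
- viewer.calibration(name): a dict with "camera_matrix" (3x3 intrinsics, pixels), "extrinsics" (4x4, takes a point from camera to world coordinates); the wrist camera has in their place "hand_eye" (4x4, takes a point from camera to tool coordinates, whose origin is the TCP and whose axes are the flange's). Camera axes: x right, y up, looking along -z (the intrinsics and any distortion apply to the point x, -y, -z); pixel columns grow to the right and rows downward; lengths in m; the calibration is good to about 2 mm. A picture is of the moment at which its call begins: read the wrist's pose just before it. calibration takes no time and is no camera call.
- order.close_job(): hands the job in; it is judged then, once.
The state is a dict: "t": time; "q": joint angles; "dq": joint speeds; "joint_torque": joint torques, N m; "tool_pos": TCP position; "orientation": TCP orientation; "force": force on the tool from outside, world axes, zero at the start; "wrist_torque": the same for the moment, N m; "opening": finger opening in m; "gripper_force": force on a finger pad.
Only numpy, scipy, OpenCV 4.12 (cv2) and the standard library are available. Lean on these libraries where they do the work, as an engineer would, in place of code of your own. Each camera call takes 0.05 s, during which the arm holds its last target. There are 200 camera calls.

## Working session

There is one attempt and no reset: what is moved stays moved. The work goes in short steps, Python scripts to look and compute and a tool call to move; the robot and the scene stay as the last step left them, time stands still between calls to the robot, and variables do not carry over. Pictures are saved under pics/ and viewed, at most 10 in all, crops included, and the job is handed in when it is done.

Besides the shell and the picture viewer there is one more tool, called after "Request:" as name(argument=value, ...) on one line, values as JSON. send_rows: Moves the arm, as the interface text tells. Scaled input: -1 to 1 covers 0.2 m each way for a shift and 60 degrees each way for a turn. Its arguments: {"type":"object","properties":{"plan":{"type":"array"},"force":{"type":"number"}},"required":["plan"]}

```bash
mkdir -p pics; ls
cat > h.py <<'E'
import numpy as np,cv2
from plant import telemetry,viewer,order
from scipy.spatial.transform import Rotation as R
def cam(n):
    s=telemetry.read_state(); p,d=viewer.read_camera(n); c=viewer.calibration(n)
    K=np.array(c["camera_matrix"])
    if n=="wrist":
        T=np.eye(4);T[:3,:3]=R.from_rotvec(s["orientation"]).as_matrix();T[:3,3]=s["tool_pos"]
        E=T@np.array(c["hand_eye"])
    else: E=np.array(c["extrinsics"])
    return p,d,K,E
def cloud(d,K,E):
    v,u=np.mgrid[:d.shape[0],:d.shape[1]]
    P=np.stack([(u-K[0,2])/K[0,0]*d,-(v-K[1,2])/K[1,1]*d,-d],-1)
    W=P@E[:3,:3].T+E[:3,3]; W[d==0]=np.nan
    return W
E
python3 - <<'E'
from h import *
print(telemetry.read_state())
for n in("top","scene"):
    p,d,K,E=cam(n);cv2.imwrite(f"pics/{n}0.png",p);np.savez(f"{n}0.npz",p=p,d=d,K=K,E=E)
    print(n,K,E.round(3),viewer.calibration(n).keys(),(d==0).mean())
E
```

```text
pics
{'t': 0.0, 'q': array([-1.43442443e+00,  1.31181185e-01,  1.48927017e+00, -8.10423960e-06,
        1.52299285e+00, -8.54090955e-02]), 'dq': array([-8.04889747e-04,  7.07441768e-04,  9.86848828e-04,  7.09176368e-04,
       -1.55358416e-04,  2.52235066e-05]), 'joint_torque': array([ 1.83975135e-03, -5.59845757e+01, -4.91751122e+01,  7.68517354e-02,
        3.57935694e-02, -1.50328806e-04]), 'tool_pos': array([ 0.13192081, -0.58476778,  0.23458047]), 'orientation': array([-3.12045738e+00, -3.47455042e-01,  8.67620783e-05]), 'force': array([-0.1622321 ,  0.85461472,  0.0477039 ]), 'wrist_torque': array([-0.00263589, -0.01363958,  0.02006037]), 'gripper_force': 0.0, 'opening': 0.09287737522899}
top [[397.56229141   0.         321.15900799]
 [  0.         397.56229141 197.00251628]
 [  0.           0.           1.        ]] [[-0.004  0.998 -0.06   0.472]
 [-1.    -0.003  0.019  0.047]
 [ 0.019  0.061  0.998  1.272]
 [ 0.     0.     0.     1.   ]] dict_keys(['camera_matrix', 'extrinsics']) 0.00390234375
scene [[441.15445494   0.         318.78270224]
 [  0.         441.15445494 198.37491159]
 [  0.           0.           1.        ]] [[ 0.881 -0.249  0.403  1.06 ]
 [ 0.473  0.482 -0.737 -0.904]
 [-0.01   0.84   0.542  0.837]
 [ 0.     0.     0.     1.   ]] dict_keys(['camera_matrix', 'extrinsics']) 0.003984375
```

View pics/top0.png

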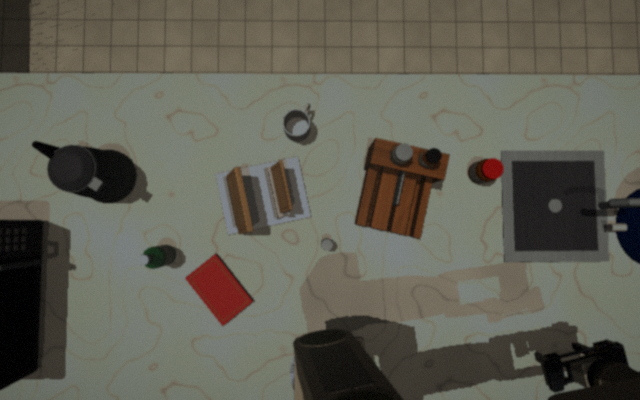

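View pics/scene0.png

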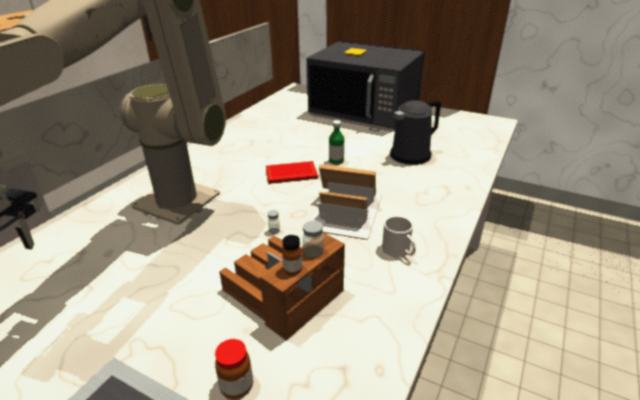

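Candidates for the thick board: the brown leaning board at top (240,200), longer and thicker, and the brown board at (282,188), shorter, which should be the thin one. The red flat board at (220,290) is a decoy. The rack is at (400,190) with the tray and jars. Its front faces the robot and its deck is at image top. I'll measure everything from the depth and take one close crop to check.

Run:
```python
from h import *
f=np.load("top0.npz");p=f["p"];W=cloud(f["d"],f["K"],f["E"])
c=p[130:260,210:460];cv2.imwrite("pics/crop.png",cv2.resize(c,None,fx=3,fy=3,interpolation=cv2.INTER_CUBIC))
b,g,r=[p[...,i].astype(int) for i in range(3)]
brown=(r>b+20)&(r>g+12)
def rect(m,name):
    n,l,s,_=cv2.connectedComponentsWithStats(m.astype(np.uint8))
    for i in range(1,n):
        if s[i,4]>60:
            q=W[l==i]; a=cv2.minAreaRect((q[:,:2]*1000).astype(np.float32))
            print(name,s[i],"rect",np.round(a[0],1),np.round(a[1],1),round(a[2],1),"z",np.nanpercentile(q[:,2],[5,50,95]).round(3))
roi=np.zeros(brown.shape,bool);roi[120:250,345:460]=1
z=W[...,2]
rect(roi&(z>.15)&(z<.172),"deck")
rect(roi&(z>.18)&(z<.26),"jar")
rect(roi&(z>.055)&(z<.08),"blocks")
rect(roi&(z>.1)&(z<.125),"tray/panel")
roi[:]=0;roi[140:245,210:320]=1
rect(roi&(z>.02),"boards")
rect(roi&(z>.085),"boardtop")
rect(roi&(z>.004)&(z<.03),"drainer")
print("counter z",np.nanmedian(W[250:330,260:300,2]), np.nanmedian(W[90:120,150:250,2]))
```

```text
deck [ 370  138   80   43 1355] rect [ 647.4 -227.1] [217.4  76.8] 77.5 z [0.157 0.161 0.164]
jar [391 144  22  21 355] rect [ 651.6 -190.2] [47.1 47.3] 0.6 z [0.19  0.234 0.238]
jar [419 148  23  20 315] rect [ 641.2 -266.6] [41.  41.6] 84.3 z [0.189 0.243 0.248]
blocks [357 165  22  61 577] rect [ 552.5 -113.7] [ 35.  189.3] 77.8 z [0.063 0.067 0.071]
blocks [ 371  167   31   64 1068] rect [ 538.8 -173.8] [ 57.3 189.6] 77.2 z [0.062 0.067 0.072]
blocks [391 172  27  63 859] rect [ 526.4 -229.4] [ 44.8 190.7] 76.3 z [0.063 0.068 0.071]
blocks [413 176  23  63 529] rect [ 513.9 -287.7] [ 28.8 191.3] 76.1 z [0.059 0.067 0.071]
tray/panel [396 172   9  33  91] rect [ 569.  -208.6] [ 7.  97.4] 77.4 z [0.102 0.111 0.116]
boards [ 264  161   29   58 1029] rect [566.4 154. ] [160.3  65.9] 12.1 z [0.028 0.059 0.118]
boards [ 224  167   30   68 1164] rect [529.4 274.5] [189.2  75.1] 12.2 z [0.033 0.111 0.142]
boardtop [276 161  17  51 352] rect [575.8 133.8] [148.8  23.6] 12.6 z [0.088 0.112 0.12 ]
boardtop [230 167  24  67 727] rect [532.9 258.2] [189.2  41.6] 12.2 z [0.092 0.136 0.142]
drainer [ 241  154   71   76 2644] rect [566.6 165.2] [207.8 194.9] 11.7 z [0.005 0.009 0.013]
drainer [215 170  24  67 507] rect [532.6 325.4] [210.7  52. ] 7.6 z [0.005 0.009 0.014]
counter z 0.0006316896610311096 0.0006894768943113139
```

View pics/crop.png

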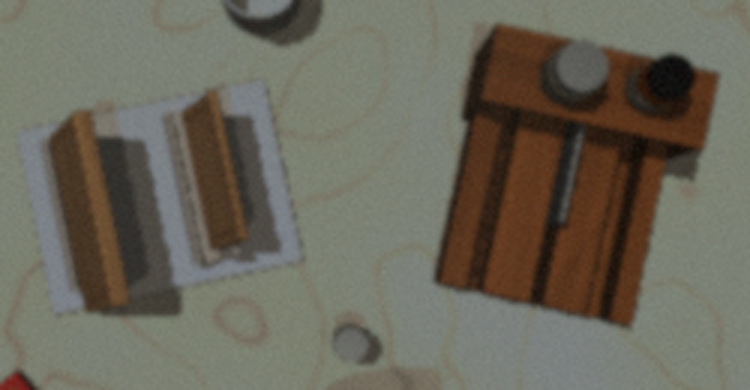

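Crop: the left board (thick, about 190 mm long, crop (90,200)) and right board (thin, about 150 mm, crop (213,170)) both lean towards image right. The rack's slots are at crop (495,200) narrow, (565,180) tray and (620,230) wide.

Run:
```python
from h import *
print(np.array(viewer.calibration("wrist")["hand_eye"]).round(3),viewer.calibration("wrist")["camera_matrix"])
f=np.load("top0.npz");W=cloud(f["d"],f["K"],f["E"]);z=W[...,2]
def loc(yaw,q):
    a=np.radians(yaw);return q[:,:2]@np.array([[np.cos(a),-np.sin(a)],[np.sin(a),np.cos(a)]])
roi=np.zeros(z.shape,bool);roi[120:250,345:460]=1
for nm,m in(("deck",roi&(z>.15)&(z<.172)),("blocks",roi&(z>.055)&(z<.08)),("tray",roi&(z>.1)&(z<.125))):
    q=loc(-12.7,W[m]);print(nm,np.percentile(q,[1,50,99],axis=0).round(4).tolist())
roi[:]=0;roi[140:245,210:255]=1
for nm,m in(("thick",roi&(z>.03)),("thin",np.roll(roi,45,1)&(z>.03))):
    q=loc(12.2,W[m]);h=z[m]
    print(nm,np.percentile(q[:,0],[1,99]).round(4))
    for a in np.arange(.03,.15,.01):
        k=(h>a)&(h<=a+.01)
        if k.sum()>5:print(round(a,2),k.sum(),np.percentile(q[k,1],[5,50,95]).round(4))
```

```text
[[-0.     0.967  0.257  0.07 ]
 [ 1.     0.     0.    -0.   ]
 [ 0.     0.257 -0.967 -0.149]
 [ 0.     0.     0.     1.   ]] [[309.75139822   0.         320.64989322]
 [  0.         309.75139822 195.57373816]
 [  0.           0.           1.        ]]
deck [[0.6438, -0.1849], [0.6706, -0.0807], [0.7181, 0.0285]]
blocks [[0.4709, -0.1771], [0.5633, -0.0675], [0.6579, 0.0214]]
tray [[0.5524, -0.1842], [0.616, -0.077], [0.7099, 0.0293]]
thick [0.4826 0.6678]
0.03 114 [0.1799 0.1846 0.1916]
0.04 112 [0.1749 0.1839 0.1876]
0.05 46 [0.1704 0.1728 0.175 ]
0.06 54 [0.166  0.1686 0.1706]
0.07 50 [0.1622 0.1642 0.1663]
0.08 59 [0.1574 0.1598 0.1622]
0.09 54 [0.1534 0.1553 0.1573]
0.1 57 [0.1487 0.1509 0.1531]
0.11 63 [0.1443 0.1462 0.1488]
0.12 46 [0.1408 0.1423 0.1441]
0.13 341 [0.1198 0.1264 0.1392]
0.14 139 [0.125  0.131  0.1354]
thin [0.5083 0.6645]
0.03 224 [0.0387 0.0504 0.0615]
0.04 126 [0.0344 0.0542 0.0587]
0.05 61 [0.0247 0.0325 0.0353]
0.06 75 [0.017  0.0279 0.0308]
0.07 52 [0.0214 0.024  0.026 ]
0.08 65 [0.0173 0.0197 0.0222]
0.09 61 [0.0134 0.0155 0.0173]
0.1 66 [0.0083 0.0111 0.0132]
0.11 177 [-0.0017  0.0032  0.0088]
0.12 14 [-0.0006  0.0028  0.0057]
```

Request:
send_rows(plan=[[[-1,1,1,0.58,0],[-1,1,1,0.58,0],[-1,1,1,0.58,0],[-1,1,1,0.58,0],[-1,1,1,0.58,0],[-1,1,1,0.58,0],[-1,1,1,0.58,0],[-1,1,1,0.58,0]]], force=10)

```text
t: 0.77
tool_pos: [0.3352, -0.3824, 0.3544]
orientation: [3.12, 0.352, 0.005]
force: [0.4, -0.6, -0.0]
opening: 0.0927
gripper_force: 0.0
```

Request:
send_rows(plan=[[[-1,0.94,0.98,0,0],[-1,0.94,0.98,0,0],[-1,0.94,0.98,0,0],[-1,0.94,0.98,0,0],[-1,0.94,0.98,0,0],[-1,0.94,0.98,0,0],[-1,0.94,0.98,0,0],[-1,0.94,0.98,0,0],[-1,0.94,0.98,0,0],[-1,0.94,0.98,0,0]]])

```text
t: 1.6
tool_pos: [0.5195, -0.1898, 0.3512]
orientation: [-3.122, -0.348, 0.002]
force: [-0.6, -0.6, 0.2]
opening: 0.0931
gripper_force: 0.0
```

Run:
```python
from h import *
s=telemetry.read_state();print(s["t"],s["tool_pos"],s["orientation"],s["force"])
p,d,K,E=cam("wrist");cv2.imwrite("pics/w1.png",p);np.savez("w1.npz",p=p,d=d,K=K,E=E)
```

```text
1.6 [ 0.51949769 -0.18975075  0.35121983] [-3.12222657e+00 -3.47741505e-01  1.65098963e-03] [-0.56552115 -0.60472042  0.21585466]
```

View pics/w1.png

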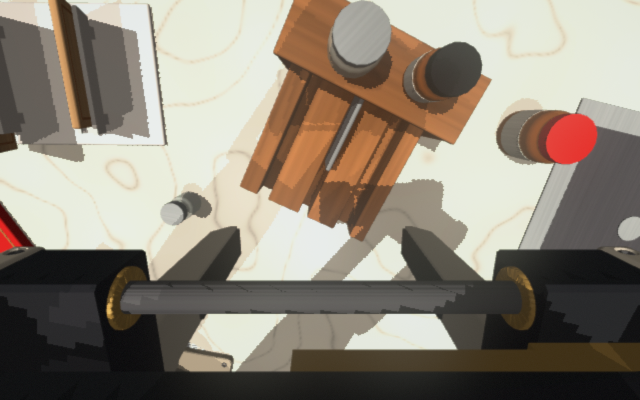

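The wrist view shows the rack from (245,190)–(365,240) at the front to the deck at (380,60). The fingers are clear below. Now I'll measure the slot edges.

Run:
```python
from h import *
f=np.load("w1.npz");W=cloud(f["d"],f["K"],f["E"]);z=W[...,2]
roi=np.zeros(z.shape,bool);roi[0:245,235:495]=1
m=roi&(z>.057)&(z<.077)
n,l,s,_=cv2.connectedComponentsWithStats(m.astype(np.uint8))
yaws=[]
for i in range(1,n):
    if s[i,4]>300:
        q=(W[l==i][:,:2]*1000).astype(np.float32);a=cv2.minAreaRect(q);print(s[i],np.round(a[0],1),np.round(a[1],1),round(a[2],2),np.nanmedian(W[l==i][:,2]).round(4))
dk=roi&(z>.152)&(z<.168);print("deck",cv2.minAreaRect((W[dk][:,:2]*1000).astype(np.float32)))
yaw=-12.7;a=np.radians(yaw);M=np.array([[np.cos(a),-np.sin(a)],[np.sin(a),np.cos(a)]])
for nm,mm in(("deck",dk),("blocks",m)):
    q=W[mm][:,:2]@M;print(nm,np.percentile(q,[.5,99.5],axis=0).round(4).tolist())
# edges per x band
q=W[m][:,:2]@M
for x0 in(.48,.51,.54,.57,.60):
    k=(q[:,0]>x0)&(q[:,0]<x0+.03);h,e=np.histogram(q[k,1],bins=np.arange(-.2,.05,.001))
    t=np.median(h[h>0])*.5;o=(h>t).astype(int);c=np.flatnonzero(np.diff(o));print(x0,e[c+1].round(3))
```

```text
[ 240   63   70  131 2764] [ 549.7 -112. ] [ 35.4 183. ] 77.73 0.0667
[ 268   79   87  133 4554] [ 537.  -168.6] [ 48.4 182.7] 77.16 0.0667
[ 307  101   85  127 3940] [ 523.5 -227.3] [ 44.1 182.3] 77.03 0.0667
[ 349  123   78  119 2168] [ 509.7 -287.6] [ 30.  182.7] 76.64 0.0665
deck ((647.8237915039062, -225.93838500976562), (215.77471923828125, 75.18111419677734), 77.1584243774414)
deck [[0.6441, -0.1847], [0.718, 0.0288]]
blocks [[0.471, -0.1765], [0.6513, 0.0215]]
0.48 [-0.177 -0.154 -0.128 -0.084 -0.07  -0.022 -0.005  0.022]
0.51 [-0.177 -0.172 -0.171 -0.154 -0.128 -0.084 -0.07  -0.022 -0.005  0.022]
0.54 [-0.177 -0.154 -0.128 -0.085 -0.075 -0.074 -0.071 -0.022 -0.006  0.022]
0.57 [-0.177 -0.154 -0.128 -0.085 -0.075 -0.074 -0.07  -0.022 -0.006  0.022]
0.6 [-0.177 -0.154 -0.129 -0.085 -0.075 -0.074 -0.071 -0.022 -0.006  0.022]
```

Request:
send_rows(plan=[[[-1,0,1,0,0],[-1,0,1,0,0],[-1,0,1,0,0],[-1,0,1,0,0],[-1,0,1,0,0],[-1,0,1,0,0]]])

```text
t: 2.15
tool_pos: [0.5194, 0.0145, 0.3521]
orientation: [-3.12, -0.352, -0.002]
force: [0.2, -0.9, 0.2]
opening: 0.0927
gripper_force: 0.0
```

Request:
send_rows(plan=[[[-1,-0.03,1,-0.25,-0.01],[-1,-0.03,1,-0.25,-0.01],[-1,-0.03,1,-0.25,-0.01],[-1,-0.03,1,-0.25,-0.01],[-1,-0.03,1,-0.25,-0.01],[-1,-0.03,1,-0.25,-0.01],[-1,-0.03,1,-0.25,-0.01]]])

```text
t: 2.73
tool_pos: [0.5136, 0.2107, 0.3007]
orientation: [3.123, 0.334, -0.003]
force: [-0.0, -0.6, 1.1]
opening: 0.0933
gripper_force: 0.0
```

Request:
send_rows(plan=[[[-1,0,0.2,0,0],[-1,0,0.2,-0.2,0],[-1,0,0.2,-0.35,0],[-1,0,0.2,-0.5,0],[-1,0,0.2,-0.65,0],[-1,0,0.2,-0.75,0],[-1,0,0.2,-0.85,0],[-1,0,0.2,-0.88,0],[-1,0,0.2,-0.88,0],[-1,0,0.2,-0.88,0],[-1,0,0.2,-0.88,0]]])

```text
t: 3.65
tool_pos: [0.5156, 0.2503, 0.1278]
orientation: [-3.124, -0.33, -0.005]
force: [1.1, -0.1, -0.4]
opening: 0.0932
gripper_force: 0.0
```

Run:
```python
from h import *
s=telemetry.read_state();print(s["t"],s["tool_pos"],s["orientation"],s["force"])
p,d,K,E=cam("wrist");cv2.imwrite("pics/w2.png",p)
```

```text
3.65 [0.51555734 0.25031404 0.12783896] [-3.12359497 -0.32960689 -0.00475758] [ 1.14347572 -0.06287481 -0.38390863]
```

View pics/w2.png

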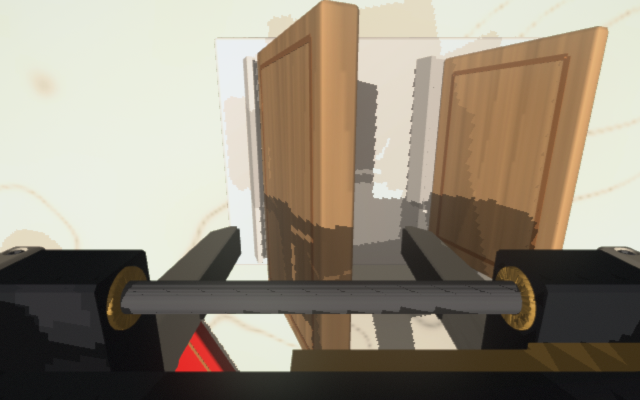

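The thick board's top edge, at about (335,200), sits between the fingertips (235,235) and (405,235). Closing lightly.

Request:
send_rows(plan=[[[1,0,0,0,0],[1,0,0,0,0],[1,0,0,0,0],[1,0,0,0,0],[1,0,0,0,0],[1,0,0,0,0],[1,0,0,0,0],[1,0,0,0,0]]], force=10)

```text
t: 4.37
tool_pos: [0.514, 0.2507, 0.1256]
orientation: [3.124, 0.331, -0.0]
force: [0.5, -0.1, -0.2]
opening: 0.0446
gripper_force: 0.0
```

Request:
send_rows(plan=[[[1,0,0,0,0],[1,0,0,0,0],[1,0,0,0,0],[1,0,0,0,0],[1,0,0,0,0],[1,0,0,0,0]]])

```text
t: 4.87
tool_pos: [0.514, 0.2508, 0.1257]
orientation: [-3.124, -0.331, -0.0]
force: [-0.3, -0.2, 1.1]
opening: 0.0294
gripper_force: 9.1
```

Request:
send_rows(plan=[[[1,0,0,0.05,0],[1,0,0,0.1,0],[1,0,0,0.15,0],[1,0,0,0.2,0],[1,0,0,0.25,0],[1,0,0,0.3,0],[1,0,0,0.35,0],[1,0,0,0.4,0],[1,0,0,0.45,0],[1,0,0,0.5,0],[1,0,0,0.5,0]]])

```text
t: 5.78
tool_pos: [0.5152, 0.2511, 0.2287]
orientation: [-3.123, -0.331, -0.006]
force: [-0.2, -0.2, -1.6]
opening: 0.0181
gripper_force: 10.0
```

It aligned flat: opening 18.1 mm. I'll grip firmly, raise it, and measure the board in the hand.

Request:
send_rows(plan=[[[1,0,0,0.2,0],[1,0,0,0.4,0],[1,0,0,0.4,0],[1,0,0,0.4,0],[1,0,0,0.4,0]]], force=50)

```text
t: 6.2
tool_pos: [0.5139, 0.2506, 0.3049]
orientation: [3.124, 0.331, -0.001]
force: [0.7, 0.2, -3.3]
opening: 0.018
gripper_force: 50.0
```

Run:
```python
from h import *
s=telemetry.read_state();print(s["t"],s["tool_pos"],s["force"],s["opening"],s["gripper_force"])
for n in("scene","wrist"):
    p,d,K,E=cam(n);cv2.imwrite(f"pics/{n}3.png",p);np.savez(f"{n}3.npz",p=p,d=d,K=K,E=E)
a=np.load("scene3.npz")["p"][60:300,240:480];b=np.load("wrist3.npz")["p"][0:300,160:520]
cv2.imwrite("pics/c3.png",np.hstack([cv2.resize(a,(400,400)),cv2.resize(b,(400,400))]))
```

```text
6.2 [0.51389691 0.25062997 0.30492474] [ 0.70866537  0.19332659 -3.30194119] 0.017967499633032118 49.99905467033386
```

View pics/c3.png

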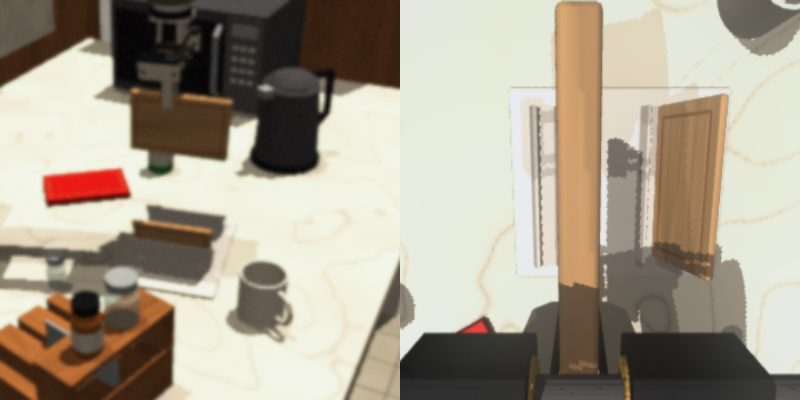

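The board hangs upright and square in the jaws. Next: its extents relative to the TCP.

```bash
cat >> h.py <<'E'
def board(f,yaw,half=.13,box=None):
    s=telemetry.read_state();t=np.array(s["tool_pos"])
    W=cloud(f["d"],f["K"],f["E"]);a=np.radians(yaw)
    q=(W-t);M=np.array([[np.cos(a),-np.sin(a)],[np.sin(a),np.cos(a)]])
    q=np.concatenate([q[...,:2]@M,q[...,2:]],-1)
    p=f["p"].astype(int);br=(p[...,2]>p[...,0]+15)
    m=br&(abs(q[...,1])<.025)&(abs(q[...,0])<half)&(q[...,2]<.04)&(q[...,2]>-.14)
    return q[m]
E
python3 - <<'E'
from h import *
f=np.load("scene3.npz");q=board(f,12.1)
print(len(q),np.percentile(q,[1,50,99],axis=0).round(4))
r=cv2.minAreaRect((q[:,[0,2]]*1000).astype(np.float32));print(r)
w=np.load("wrist3.npz");q=board(w,12.1);k=q[q[:,2]>-.0];print(np.percentile(q,[1,50,99],axis=0).round(4))
for z in np.arange(-.12,.03,.02):
    k=(board(f,12.1));k=k[abs(k[:,2]-z)<.01];print(z.round(2),len(k),np.median(k[:,1]) if len(k) else 0)
E
```

```text
2189 [[-0.0728 -0.0233 -0.1078]
 [ 0.024  -0.01   -0.0447]
 [ 0.1136  0.0035  0.0127]]
((20.025344848632812, -35.522430419921875), (149.55848693847656, 190.0218048095703), 88.86457824707031)
[[-0.0482 -0.0184 -0.0078]
 [ 0.051  -0.      0.0084]
 [ 0.1138  0.0115  0.0146]]
-0.12 3 -0.007790399223270199
-0.1 315 -0.009947160923522099
-0.08 339 -0.009974718612780277
-0.06 346 -0.010106222887410022
-0.04 355 -0.010017218620556021
-0.02 348 -0.010328266820729706
0.0 400 -0.009610571741349707
0.02 79 -0.007450721941082348
```

Request:
send_rows(plan=[[[1,-0.1,-0.08,0.15,-0.05],[1,-0.2,-0.22,0.28,-0.12],[1,-0.2,-0.4,0.28,-0.2],[1,-0.2,-0.6,0.28,-0.28],[1,-0.2,-0.8,0.28,-0.36],[1,-0.2,-1,0.28,-0.415]]])

```text
t: 6.8
tool_pos: [0.473, 0.0492, 0.3599]
orientation: [3.121, -0.356, -0.004]
force: [0.6, -0.6, -2.6]
opening: 0.0175
gripper_force: 50.0
```

Request:
send_rows(plan=[[[1,0,-0.2,0,0],[1,0,-0.4,0,0],[1,0,-0.6,0,0],[1,0,-0.8,0,0],[1,0,-1,0,0]]])

```text
t: 7.22
tool_pos: [0.473, -0.151, 0.3597]
orientation: [-3.121, 0.35, 0.004]
force: [0.6, 1.1, -2.8]
opening: 0.0173
gripper_force: 50.0
```

Request:
send_rows(plan=[[[1,0,-0.18,0,0],[1,0,-0.32,0,0],[1,0,-0.42,0,0],[1,0,-0.48,0,0],[1,0,-0.51,0,0],[1,0,-0.51,0,0],[1,0,-0.51,0,0],[1,0,-0.51,0,0]]])

```text
t: 7.88
tool_pos: [0.4743, -0.25, 0.3616]
orientation: [-3.122, 0.348, 0.0]
force: [0.4, 0.2, -2.3]
opening: 0.0175
gripper_force: 50.0
```

```bash
cat >> h.py <<'E'
def st():
    s=telemetry.read_state();a=np.radians(-12.8);r=R.from_rotvec(s["orientation"]).as_matrix()
    M=np.array([[np.cos(a),-np.sin(a)],[np.sin(a),np.cos(a)]])
    print("t",s["t"],"tcp",s["tool_pos"].round(4),"rackframe",(s["tool_pos"][:2]@M-[.6,0]).round(4),"yaw",np.degrees(np.arctan2(r[1,0],r[0,0])).round(2),"F",s["force"].round(1),"tau",s["wrist_torque"].round(2),s["opening"],s["gripper_force"])
E
python3 - <<'E'
from h import *
st();p,d,K,E=cam("scene");f=dict(p=p,d=d,K=K,E=E)
q=board(f,-12.8);print(np.percentile(q,[1,50,99],axis=0).round(4),cv2.minAreaRect((q[:,[0,2]]*1000).astype(np.float32)))
p,d,K,E=cam("wrist");cv2.imwrite("pics/w4.png",p)
E
```

```text
t 7.8833 tcp [ 0.4743 -0.25    0.3616] rackframe [-0.0821 -0.1388] yaw -12.71 F [ 0.4  0.2 -2.3] tau [0.04 0.03 0.06] 0.017514116847619256 49.99899923801422
[[-0.0709 -0.0226 -0.1097]
 [ 0.0367 -0.0103 -0.0405]
 [ 0.1161  0.0183  0.0341]] ((20.55731964111328, -36.43312072753906), (151.83041381835938, 193.29376220703125), 89.0274887084961)
```

Request:
send_rows(plan=[[[1,0,-0.006,-0.15,0],[1,0,-0.006,-0.3,0],[1,0,-0.006,-0.42,0],[1,0,-0.006,-0.5,0],[1,0,-0.006,-0.56,0],[1,0,-0.006,-0.62,0],[1,0,-0.006,-0.68,0],[1,0,-0.006,-0.74,0],[1,0,-0.006,-0.8,0],[1,0,-0.006,-0.86,0],[1,0,-0.006,-0.92,0],[1,0,-0.006,-0.96,0],[1,0,-0.006,-0.96,0],[1,0,-0.006,-0.96,0]]])

```text
t: 9.15
tool_pos: [0.4737, -0.2524, 0.1691]
orientation: [-3.121, 0.35, 0.002]
force: [-0.5, 0.1, -2.1]
opening: 0.0175
gripper_force: 50.0
```

Run:
```python
from h import *
st();p,d,K,E=cam("wrist");cv2.imwrite("pics/w5.png",p);p,d,K,E=cam("scene");cv2.imwrite("pics/s5.png",p)
```

```text
t 9.15 tcp [ 0.4737 -0.2524  0.1691] rackframe [-0.0821 -0.1411] yaw -12.8 F [-0.5  0.1 -2.1] tau [0.05 0.05 0.01] 0.0175056285729904 49.99907076358795
```

View pics/w5.png

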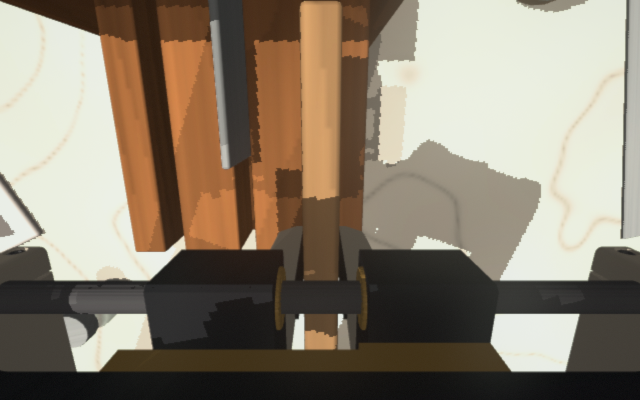

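The board is over the wide slot, parallel, with no contact force. Lowering further.

Request:
send_rows(plan=[[[1,0,0.004,-0.05,0],[1,0,0.004,-0.1,0],[1,0,0.004,-0.15,0],[1,0,0.004,-0.19,0],[1,0,0.004,-0.22,0],[1,0,0.004,-0.22,0],[1,0,0.004,-0.22,0],[1,0,0.004,-0.22,0]]])

```text
t: 9.92
tool_pos: [0.4741, -0.2518, 0.1257]
orientation: [3.122, -0.35, 0.0]
force: [1.0, 0.2, -2.4]
opening: 0.0178
gripper_force: 50.0
```

Request:
send_rows(plan=[[[1,0.04,-0.009,0,0],[1,0.08,-0.018,0,0],[1,0.12,-0.027,0,0],[1,0.16,-0.036,0,0],[1,0.2,-0.045,0,0],[1,0.24,-0.054,0,0],[1,0.28,-0.063,0,0],[1,0.28,-0.063,0,0],[1,0.28,-0.063,0,0],[1,0.28,-0.063,-0.015,0],[1,0.28,-0.063,-0.025,0],[1,0.28,-0.063,-0.025,0],[1,0.28,-0.063,-0.025,0]]])

```text
t: 11.0
tool_pos: [0.5299, -0.2646, 0.1225]
orientation: [3.121, -0.35, 0.001]
force: [-6.8, 2.3, 10.1]
opening: 0.0176
gripper_force: 50.0
```

Run:
```python
from h import *
st()
```

```text
t 11.0 tcp [ 0.5299 -0.2646  0.1225] rackframe [-0.0247 -0.1406] yaw -12.8 F [-6.8  2.3 10.1] tau [0.52 0.72 0.04] 0.017599427720869497 50.00701367855072
```

Request:
send_rows(plan=[[[0.27,0,0,0,0],[0.27,0,0,0,0],[0.27,0,0,0,0],[0.27,0,0,0,0],[0.27,0,0,0.08,0],[0.27,0,0,0.16,0],[0.27,0,0,0.25,0],[0.27,0,0,0.28,0],[1,-0.12,0.027,0.28,0],[1,-0.25,0.057,0.28,0],[1,-0.38,0.086,0.28,0],[1,-0.51,0.116,0.28,0],[1,-0.51,0.116,0.28,0],[1,-0.51,0.116,0.15,0],[1,-0.51,0.116,0,0],[1,-0.51,0.116,-0.13,0],[1,-0.51,0.116,-0.13,0],[1,-0.51,0.116,-0.13,0]]])

```text
t: 12.5
tool_pos: [0.427, -0.2403, 0.0932]
orientation: [-3.12, 0.35, 0.005]
force: [0.0, -0.6, 1.1]
opening: 0.0003
gripper_force: 0.0
```

Run:
```python
from h import *
st();p,d,K,E=cam("wrist");cv2.imwrite("pics/w6.png",p)
```

```text
t 12.5 tcp [ 0.427  -0.2403  0.0932] rackframe [-0.1304 -0.1397] yaw -12.79 F [ 0.  -0.6  1.1] tau [ 0.   -0.02 -0.09] 0.0003081180266243284 0.0
```

View pics/w6.png

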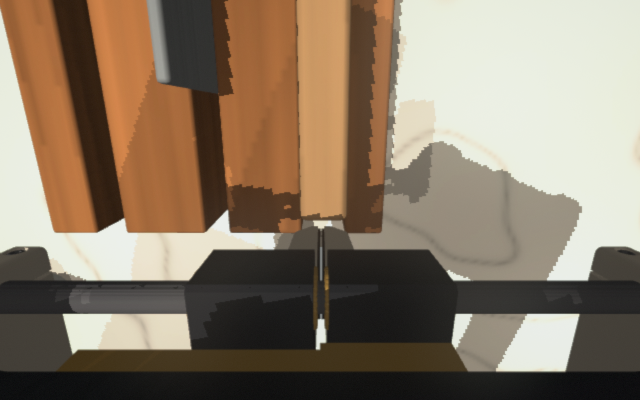

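The thick board stands in the wide slot with its front edge at about (322,218), and the closed fingers are right in front of it. Pushing it back.

Request:
send_rows(plan=[[[1,0.02,-0.005,0,0],[1,0.04,-0.009,0,0],[1,0.06,-0.014,0,0],[1,0.08,-0.018,0,0],[1,0.1,-0.023,0,0],[1,0.12,-0.027,0,0],[1,0.14,-0.032,0,0],[1,0.16,-0.036,0,0],[1,0.17,-0.039,0,0],[1,0.18,-0.041,0,0],[1,0.18,-0.041,0,0]]])

```text
t: 13.47
tool_pos: [0.4644, -0.2494, 0.0945]
orientation: [-3.122, 0.35, -0.001]
force: [-0.5, 0.2, 0.0]
opening: 0.0004
gripper_force: 0.0
```

Run:
```python
from h import *
st()
```

```text
t 13.4667 tcp [ 0.4644 -0.2494  0.0945] rackframe [-0.0919 -0.1403] yaw -12.79 F [-0.5  0.2  0. ] tau [ 0.01  0.02 -0.01] 0.00038526368617798666 0.0
```

Creep on in small steps until force rises.

Request:
send_rows(plan=[[[1,0.008,-0.002,0,0],[1,0.016,-0.004,0,0],[1,0.024,-0.005,0,0],[1,0.024,-0.005,0,0]]])

```text
t: 13.8
tool_pos: [0.469, -0.2503, 0.0945]
orientation: [-3.122, 0.35, 0.0]
force: [-0.3, 0.5, -0.1]
opening: 0.0002
gripper_force: 0.5
```

Request:
send_rows(plan=[[[1,0.005,-0.001,0,0],[1,0.01,-0.002,0,0],[1,0.01,-0.002,0,0]]])

```text
t: 14.05
tool_pos: [0.4689, -0.2503, 0.0945]
orientation: [-3.121, 0.35, 0.007]
force: [-13.3, 4.5, 8.9]
opening: 0.0006
gripper_force: 7.2
```

Run:
```python
from h import *
st()
for n in("wrist","top"):
    p,d,K,E=cam(n);f=dict(p=p,d=d,K=K,E=E)
    W=cloud(d,K,E);a=np.radians(-12.8);M=np.array([[np.cos(a),-np.sin(a)],[np.sin(a),np.cos(a)]])
    q=W[...,:2]@M-[.6,0];z=W[...,2];m=(abs(q[...,1]+.14)<.025)&(z>.12)&(z<.142)&(q[...,0]<.05)&(q[...,0]>-.12)
    print(n,m.sum(),np.percentile(q[m],[1,2,50,99],axis=0).round(4).tolist(),np.median(z[m]))
```

```text
t 14.05 tcp [ 0.4689 -0.2503  0.0945] rackframe [-0.0873 -0.1402] yaw -12.79 F [-13.3   4.5   8.9] tau [0.53 1.82 0.03] 0.0005571521117737055 7.197591885924339
wrist 12807 [[-0.0739, -0.1494], [-0.0694, -0.1492], [-0.0194, -0.1405], [0.0176, -0.1319]] 0.13172562869377463
top 219 [[-0.0389, -0.1497], [-0.0386, -0.1495], [0.0042, -0.1391], [0.0478, -0.1313]] 0.13216608903680016
```

The thick board is against the back panel: it stopped at TCP -87 mm with 13 N, its top is at z 0.132, and it's centred in the slot. On to the thin board.

Request:
send_rows(plan=[[[1,-0.05,0.011,0,0],[1,-0.1,0.022,0,0],[1,-0.1,0.022,0.1,0],[-1,-0.1,0.022,0.3,0],[-1,-0.1,0.022,0.5,0],[-1,-0.1,0.022,0.7,0],[-1,-0.1,0.022,0.9,0],[-1,-0.1,0.022,1,0],[-1,-0.1,0.022,1,0]]], force=10)

```text
t: 14.9
tool_pos: [0.4533, -0.2478, 0.3019]
orientation: [3.117, -0.349, 0.016]
force: [-0.1, 0.2, -0.3]
opening: 0.036
gripper_force: 0.0
```

Request:
send_rows(plan=[[[-1,0.05,0.15,0,0.08],[-1,0.1,0.35,0,0.18],[-1,0.16,0.55,0,0.28],[-1,0.22,0.75,0,0.36],[-1,0.275,0.95,0,0.417]]])

```text
t: 15.32
tool_pos: [0.5059, -0.0545, 0.2937]
orientation: [-3.123, -0.341, 0.0]
force: [1.4, -0.0, -0.1]
opening: 0.0694
gripper_force: 0.0
```

Request:
send_rows(plan=[[[-1,0.08,0.2,0,0],[-1,0.14,0.4,0,0],[-1,0.2,0.6,0,0],[-1,0.26,0.78,0,0],[-1,0.26,0.88,0,0],[-1,0.26,0.926,0,0],[-1,0.26,0.926,0,0],[-1,0.26,0.926,0,0]]])

```text
t: 15.98
tool_pos: [0.5576, 0.1283, 0.294]
orientation: [3.123, 0.335, -0.001]
force: [-0.5, 0.5, 0.3]
opening: 0.0931
gripper_force: 0.0
```

Run:
```python
from h import *
st();p,d,K,E=cam("wrist");cv2.imwrite("pics/w7.png",p)
W=cloud(d,K,E);a=np.radians(12.2);M=np.array([[np.cos(a),-np.sin(a)],[np.sin(a),np.cos(a)]])
q=W[...,:2]@M;z=W[...,2];br=p[...,2].astype(int)>p[...,0].astype(int)+25
m=br&(z>.05)&(z<.14)&(abs(q[...,1])<.06)&(abs(q[...,0]-.59)<.12)
print(np.percentile(q[m],[1,99],axis=0),np.percentile(z[m],[50,99]))
k=m&(z>.1);print(cv2.minAreaRect((q[k]*1000).astype(np.float32)))
for b in np.arange(.07,.13,.006):
    k=m&(abs(z-b)<.003);print(b.round(3),k.sum(),np.percentile(q[k][:,1],[5,50,95]).round(4) if k.sum()>5 else "")
```

```text
t 15.9833 tcp [0.5576 0.1283 0.294 ] rackframe [-0.0847  0.2487] yaw 12.26 F [-0.5  0.5  0.3] tau [-0.06 -0.02  0.01] 0.09307905834475129 0.0
[[ 0.52036695 -0.00094686]
 [ 0.66548295  0.03483086]] [0.09900137 0.11796419]
((592.074462890625, 6.340597152709961), (15.29534912109375, 149.64877319335938), 89.77375030517578)
0.07 234 [0.0256 0.0268 0.0282]
0.076 251 [0.023  0.0243 0.0256]
0.082 249 [0.0203 0.0216 0.0228]
0.088 266 [0.0177 0.019  0.0203]
0.094 295 [0.015  0.0164 0.0177]
0.1 297 [0.0127 0.0138 0.0152]
0.106 288 [0.0105 0.0116 0.0127]
0.112 492 [-0.001   0.0084  0.0095]
0.118 976 [-0.0002  0.0034  0.0073]
0.124 0
```

Request:
send_rows(plan=[[[-1,0,0.005,-0.15,0],[-1,0,0.005,-0.3,0],[-1,0,0.005,-0.45,0],[-1,0,0.005,-0.6,0],[-1,0,0.005,-0.72,0],[-1,0,0.005,-0.82,0],[-1,0,0.005,-0.9,0],[-1,0,0.005,-0.935,0],[-1,0,0.005,-0.935,0],[-1,0,0.005,-0.935,0]]])

```text
t: 16.87
tool_pos: [0.5581, 0.1288, 0.1082]
orientation: [3.124, 0.332, 0.0]
force: [-0.1, 0.6, 0.2]
opening: 0.0933
gripper_force: 0.0
```

Request:
send_rows(plan=[[[1,0,0,0,0],[1,0,0,0,0],[1,0,0,0,0],[1,0,0,0,0],[1,0,0,0,0],[1,0,0,0,0],[1,0,0,0,0],[1,0,0,0,0],[1,0,0,0,0],[1,0,0,0,0],[1,0,0,0,0],[1,0,0,0,0],[1,0,0,0,0],[1,0,0,0,0],[1,0,0,0,0]]], force=8)

```text
t: 18.12
tool_pos: [0.5578, 0.13, 0.1077]
orientation: [-3.123, -0.335, -0.0]
force: [-0.9, 1.6, 1.7]
opening: 0.019
gripper_force: 7.3
```

Opening is 19 mm as predicted; lift.

Request:
send_rows(plan=[[[1,0,0,0.05,0],[1,0,0,0.1,0],[1,0,0,0.15,0],[1,0,0,0.2,0],[1,0,0,0.25,0],[1,0,0,0.3,0],[1,0,0,0.35,0],[1,0,0,0.4,0],[1,0,0,0.45,0],[1,0,0,0.5,0],[1,0,0,0.5,0]]])

```text
t: 19.03
tool_pos: [0.5591, 0.13, 0.2107]
orientation: [3.124, 0.335, 0.006]
force: [0.1, -0.2, -0.9]
opening: 0.0092
gripper_force: 8.0
```

Request:
send_rows(plan=[[[1,0,0,0.2,0],[1,0,0,0.4,0],[1,0,0,0.5,0],[1,0,0,0.5,0],[1,0,0,0.5,0]]], force=40)

```text
t: 19.45
tool_pos: [0.5586, 0.13, 0.3091]
orientation: [-3.124, -0.335, -0.005]
force: [-0.2, 0.1, -1.9]
opening: 0.0088
gripper_force: 40.0
```

Run:
```python
from h import *
st()
p,d,K,E=cam("scene");cv2.imwrite("pics/s8.png",p);f=dict(p=p,d=d,K=K,E=E)
q=board(f,12.2);print(np.percentile(q,[1,50,99],axis=0).round(4));print(cv2.minAreaRect((q[:,[0,2]]*1000).astype(np.float32)))
for z in np.arange(-.1,.03,.02):
    k=q[abs(q[:,2]-z)<.01];print(z.round(2),len(k),np.median(k[:,1]).round(4),np.percentile(k[:,0],[1,99]).round(4)) if len(k) else 0
```

```text
t 19.45 tcp [0.5586 0.13   0.3091] rackframe [-0.0841  0.2505] yaw 12.23 F [-0.2  0.1 -1.9] tau [ 0.    0.01 -0.02] 0.008784375019715216 39.999622106552124
[[-0.0526 -0.0231 -0.0871]
 [ 0.0191 -0.0059 -0.0346]
 [ 0.0935  0.0017  0.0319]]
((19.26468276977539, -25.554763793945312), (151.37831115722656, 130.521484375), 0.7881588935852051)
-0.1 1 0.0005 [-0.0485 -0.0485]
-0.08 279 -0.0058 [-0.0525  0.0933]
-0.06 313 -0.0058 [-0.0525  0.0933]
-0.04 311 -0.0058 [-0.0526  0.0939]
-0.02 320 -0.0056 [-0.053   0.0927]
0.0 358 -0.0059 [-0.0542  0.0929]
0.02 70 -0.0199 [-0.0482  0.0766]
```

Request:
send_rows(plan=[[[1,-0.1,-0.1,0.1,-0.05],[1,-0.184,-0.25,0.2,-0.13],[1,-0.184,-0.45,0.2,-0.22],[1,-0.184,-0.65,0.2,-0.3],[1,-0.184,-0.85,0.2,-0.37],[1,-0.184,-1,0.2,-0.417]]])

```text
t: 20.0
tool_pos: [0.5197, -0.0726, 0.345]
orientation: [3.121, -0.357, -0.006]
force: [0.6, -0.6, -1.5]
opening: 0.0087
gripper_force: 40.0
```

Request:
send_rows(plan=[[[1,0,-0.13,0,0],[1,0,-0.24,0,0],[1,0,-0.308,0,0],[1,0,-0.308,0,0],[1,0,-0.308,0,0],[1,0,-0.308,0,0]]])

```text
t: 20.5
tool_pos: [0.5209, -0.1307, 0.3467]
orientation: [-3.121, 0.349, 0.002]
force: [-0.4, -0.5, -1.1]
opening: 0.0084
gripper_force: 40.0
```

Run:
```python
from h import *
st()
```

```text
t 20.5 tcp [ 0.5209 -0.1307  0.3467] rackframe [-0.0631 -0.012 ] yaw -12.76 F [-0.4 -0.5 -1.1] tau [0.06 0.01 0.01] 0.008384850575104973 39.99969720840454
```

Request:
send_rows(plan=[[[1,0,0,-0.15,0],[1,0,0,-0.3,0],[1,0,0,-0.42,0],[1,0,0,-0.5,0],[1,0,0,-0.56,0],[1,0,0,-0.62,0],[1,0,0,-0.68,0],[1,0,0,-0.74,0],[1,0,0,-0.8,0],[1,0,0,-0.86,0],[1,0,0,-0.92,0],[1,0,0,-0.95,0],[1,0,0,-0.95,0],[1,0,0,-0.95,0],[1,0,0,-0.95,0]]])

```text
t: 21.75
tool_pos: [0.5215, -0.1319, 0.1584]
orientation: [3.122, -0.35, 0.002]
force: [0.4, 0.3, -0.4]
opening: 0.0087
gripper_force: 40.0
```

Run:
```python
from h import *
st();p,d,K,E=cam("wrist");cv2.imwrite("pics/w9.png",p)
```

```text
t 21.75 tcp [ 0.5215 -0.1319  0.1584] rackframe [-0.0623 -0.0131] yaw -12.8 F [ 0.4  0.3 -0.4] tau [ 0.05  0.04 -0.06] 0.008713113608311653 39.99972224235535
```

View pics/w9.png

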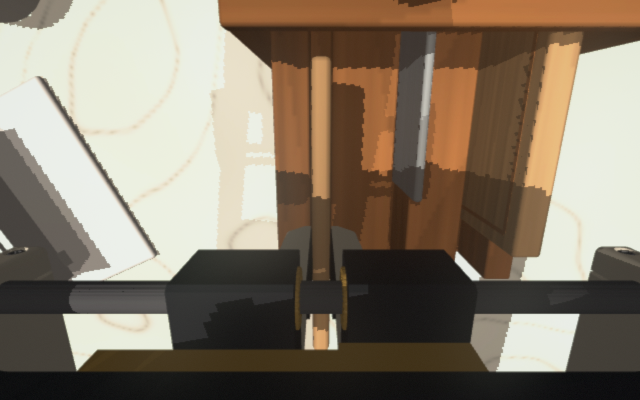

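The thin board is above the narrow slot at (320,150), the tray (415,120) is untouched and the thick board stands at (550,150). Lower, slide and set down.

Request:
send_rows(plan=[[[1,0,0.002,-0.05,0],[1,0,0.002,-0.1,0],[1,0,0.002,-0.15,0],[1,0,0.002,-0.2,0],[1,0,0.002,-0.24,0],[1,0,0.002,-0.265,0],[1,0,0.002,-0.265,0],[1,0,0.002,-0.265,0],[1,0,0.002,-0.265,0]]])

```text
t: 22.55
tool_pos: [0.5211, -0.1313, 0.1045]
orientation: [3.122, -0.35, 0.0]
force: [-0.8, -0.4, -1.1]
opening: 0.0084
gripper_force: 40.0
```

Run:
```python
from h import *
st()
```

```text
t 22.55 tcp [ 0.5211 -0.1313  0.1045] rackframe [-0.0628 -0.0126] yaw -12.79 F [-0.8 -0.4 -1.1] tau [0.07 0.05 0.  ] 0.008434955058262769 39.999205470085144
```

Request:
send_rows(plan=[[[1,0.03,-0.007,0,0],[1,0.06,-0.014,0,0],[1,0.09,-0.02,0,0],[1,0.12,-0.027,0,0],[1,0.15,-0.034,0,0],[1,0.185,-0.042,0,0],[1,0.185,-0.042,0,0],[1,0.185,-0.042,-0.01,0],[1,0.185,-0.042,-0.02,0],[1,0.185,-0.042,-0.02,0],[1,0.185,-0.042,-0.02,0]]])

```text
t: 23.47
tool_pos: [0.5587, -0.1399, 0.1026]
orientation: [3.122, -0.35, 0.003]
force: [-4.0, 0.8, 11.9]
opening: 0.0085
gripper_force: 40.0
```

Request:
send_rows(plan=[[[0.5,0,0,0,0],[0.5,0,0,0,0],[0.5,0,0,0,0],[0.5,0,0,0,0],[0.5,0,0,0.08,0],[0.5,0,0,0.16,0],[0.5,0,0,0.25,0],[0.5,0,0,0.28,0],[1,-0.12,0.027,0.28,0],[1,-0.25,0.057,0.28,0],[1,-0.38,0.086,0.28,0],[1,-0.45,0.102,0.28,0],[1,-0.45,0.102,0.28,0],[1,-0.45,0.102,0.15,0],[1,-0.45,0.102,0,0],[1,-0.45,0.102,-0.04,0],[1,-0.45,0.102,-0.04,0],[1,-0.45,0.102,-0.04,0]]])

```text
t: 24.97
tool_pos: [0.4681, -0.1193, 0.0926]
orientation: [-3.122, 0.35, 0.002]
force: [1.1, -0.1, 0.6]
opening: 0.0008
gripper_force: 0.0
```

```bash
cat >> h.py <<'E'
def slotcheck(n,yc,z0,z1):
    p,d,K,E=cam(n);W=cloud(d,K,E);a=np.radians(-12.8);M=np.array([[np.cos(a),-np.sin(a)],[np.sin(a),np.cos(a)]])
    q=W[...,:2]@M-[.6,0];z=W[...,2];m=(abs(q[...,1]-yc)<.02)&(z>z0)&(z<z1)&(q[...,0]<.043)&(q[...,0]>-.1)
    print(n,m.sum(),np.percentile(q[m],[1,50,99],axis=0).round(4).tolist(),np.median(z[m]))
E
python3 - <<'E'
from h import *
st();slotcheck("wrist",-.0127,.1,.12)
E
```

```text
t 24.9667 tcp [ 0.4681 -0.1193  0.0926] rackframe [-0.1171 -0.0126] yaw -12.8 F [ 1.1 -0.1  0.6] tau [-0.01  0.01  0.  ] 0.0008146755348854166 0.0
wrist 4165 [[-0.0783, -0.0172], [-0.0381, -0.013], [-0.006, -0.0084]] 0.1101105262677772
```

Request:
send_rows(plan=[[[1,0.03,-0.007,0,0],[1,0.06,-0.014,0,0],[1,0.09,-0.02,0,0],[1,0.12,-0.027,0,0],[1,0.14,-0.032,0,0],[1,0.16,-0.036,0,0],[1,0.18,-0.041,0,0],[1,0.2,-0.045,0,0],[1,0.22,-0.05,0,0],[1,0.24,-0.054,0,0],[1,0.26,-0.059,0,0],[1,0.28,-0.064,0,0],[1,0.3,-0.068,0,0],[1,0.317,-0.072,0,0],[1,0.317,-0.072,0,0]]])

```text
t: 26.27
tool_pos: [0.5321, -0.1339, 0.0927]
orientation: [3.122, -0.35, 0.001]
force: [0.7, -0.2, -0.3]
opening: 0.0008
gripper_force: 0.0
```

Run:
```python
from h import *
st();slotcheck("wrist",-.0127,.1,.12)
```

```text
t 26.2667 tcp [ 0.5321 -0.1339  0.0927] rackframe [-0.0514 -0.0127] yaw -12.79 F [ 0.7 -0.2 -0.3] tau [ 0.09 -0.    0.01] 0.0008141284240994941 0.0
wrist 4667 [[-0.0462, -0.0246], [0.001, -0.0126], [0.0424, -0.0009]] 0.11004070629145002
```

Request:
send_rows(plan=[[[1,0.006,-0.001,0,0],[1,0.012,-0.003,0,0],[1,0.018,-0.004,0,0],[1,0.022,-0.005,0,0],[1,0.022,-0.005,0,0]]])

```text
t: 26.73
tool_pos: [0.5359, -0.1348, 0.0927]
orientation: [3.122, -0.35, 0.0]
force: [0.6, -1.0, -0.4]
opening: 0.0009
gripper_force: 0.0
```

Request:
send_rows(plan=[[[1,0.005,-0.001,0,0],[1,0.01,-0.002,0,0],[1,0.01,-0.002,0,0]]])

```text
t: 26.98
tool_pos: [0.5364, -0.1348, 0.0926]
orientation: [-3.122, 0.35, 0.005]
force: [-9.5, 2.6, 7.2]
opening: 0.0005
gripper_force: 4.9
```

Contact with the panel at -9.5 N. Backing off and checking.

Request:
send_rows(plan=[[[1,-0.1,0.022,0,0],[1,-0.25,0.057,0,0],[1,-0.4,0.09,0.2,0],[1,-0.6,0.13,0.4,0],[1,-0.8,0.18,0.6,0],[1,-0.8,0.18,0.8,0],[1,-0.8,0.18,1,0],[1,-0.8,0.18,1,0],[1,-0.8,0.18,1,0]]])

```text
t: 27.73
tool_pos: [0.3796, -0.0999, 0.3004]
orientation: [3.119, -0.35, 0.018]
force: [-0.4, -0.6, 0.7]
opening: 0.0005
gripper_force: 0.0
```

Run:
```python
from h import *
st()
for n in("wrist","top"):
    slotcheck(n,-.0127,.1,.12);slotcheck(n,-.14,.12,.145)
    slotcheck(n,-.0775,.1,.12)
p,d,K,E=cam("scene");cv2.imwrite("pics/end.png",np.hstack([cv2.resize(p[200:350,190:370],(480,400)),cv2.resize(cam("top")[0][120:250,345:460],(320,362))[:400] if 0 else cv2.resize(cam("top")[0][120:250,345:460],(320,400))]))
```

```text
t 27.7333 tcp [ 0.3796 -0.0999  0.3004] rackframe [-0.2077 -0.0134] yaw -12.8 F [-0.4 -0.6  0.7] tau [ 0.02 -0.01  0.03] 0.000535351841449817 0.0
wrist 137 [[-0.0386, -0.0163], [-0.0341, -0.0123], [-0.0276, -0.0083]] 0.10979828702958044
wrist 1212 [[-0.0787, -0.1486], [-0.0577, -0.1377], [-0.0367, -0.131]] 0.13133657911645025
wrist 162 [[-0.0485, -0.0798], [-0.0412, -0.0758], [-0.0324, -0.0737]] 0.11090085816399642
top 98 [[-0.038, -0.0175], [0.001, -0.0124], [0.0423, -0.0085]] 0.11023452832313418
top 299 [[-0.0775, -0.1498], [-0.0181, -0.1395], [0.0411, -0.1316]] 0.13219548132432735
top 85 [[-0.048, -0.0808], [-0.0047, -0.0765], [0.0409, -0.0741]] 0.1113117915920998
```

View pics/end.png

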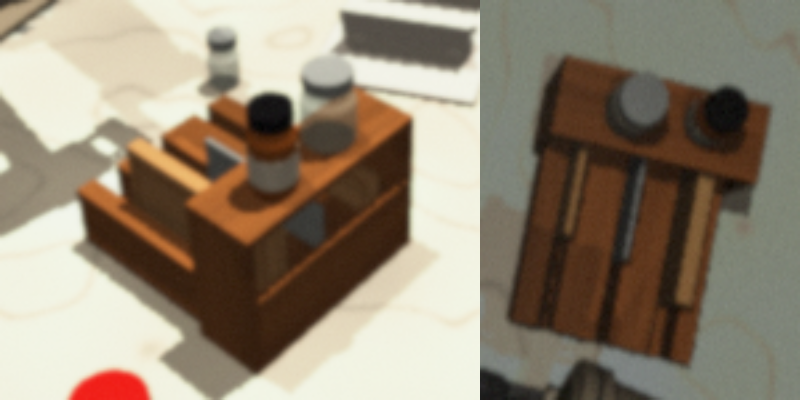

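Both boards stand upright in their slots, with front edges at -78 mm and -38 mm, as they should be when fully back. The tray and jars haven't moved. Handing in.

```bash
python3 -c "
from plant import order;print(order.close_job())"
```

```text
the job is handed in; nothing more can be done
None
```

Job handed in at about 28 s of the 72 s limit, no verdict returned: the thick board is in the wide slot and the thin board in the narrow one, both upright, released and pushed back to the panel, with the tray and jars left in place.

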